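Wedge the rocking crate nightstand

TASK

The upturned blue crate that serves as nightstand rocks, because the foot under its near left corner (as the robot sees it) has broken off. Push the wooden wedge along the platform with the fingertips, thin end first, under that corner until it is snug and the crate stands firm and level, then press down firmly on the crate's top at that corner to make sure it no longer rocks, and move clear. Only push and press: do not pick up the wedge, do not jack up or shove the crate, and leave everything on and around the crate as it stands.

Things in the scene. Friction and masses are not known exactly. Their poses are not given: they have to be found in the camera images.
- crate: Blue vented plastic crate, upside down, loose: 300 (its x) x 400 (its y) x 170 mm high, 0.95 kg plus 1.1 kg of things on it. Origin: centre of its underside at platform level, z up; -x side towards the robot, +y side to the robot's left, turned up to 17 degrees. It rests level on 12 mm high, 28 mm square posts under three corners; the (-x, +y) corner has none. Some 12 N sideways slides it.
- crate_gap (a point): Where the post is missing, under the (-x, +y) corner: centre of the spot, at the underside of the rim, 12 mm above the platform (as is the rim between the other posts), 14 mm in from both outer faces; in the crate's frame (-136, 186) mm in x, y. The rim's outer lower edges are straight.
- crate_press (a point): Point on the flat top of the crate over the broken corner, 35 mm in from both outer faces, 170 mm above the platform; nothing stands within 70 mm of it. Without the wedge, 5 to 7 N down here tips the crate by up to 0.05 rad; a fair test is about 10 N.
- wedge: Loose pale wooden wedge, 80 g, flat on the platform left of the crate, thin end towards the broken corner, within 15 degrees of square to the crate's +y side: 120 mm long (its x), 50 wide (its y), 26 thick at the -x end, sloping straight to 4 at the +x end. Origin: centre of its underside. Slides at about 0.5 N; once the slope bears on the rim the push rises to several N within a few mm.
- wedge_seat (a point): Point on the middle of the wedge's slope where it is 12 mm thick, 44 mm behind the thin end: about here the slope meets the rim's outer lower edge when the wedge is snug.
- wedge_tip (a point): Middle of the wedge's thin end, 2 mm above the platform when flat.
- wedge_back (a point): Middle of the wedge's upright thick end face (50 mm wide, 26 mm high), 13 mm above the platform: the face to push on.
- pot: Terracotta plant pot full of soil with a small green plant, 86 mm across, 72 mm high (plant to 135 mm), at the near right corner of the crate's top. Origin: centre of its underside.
- plate: Stainless steel plate with upright rim, 194 mm across, 20 mm high, on the far left part of the crate's top. Origin: centre of its underside.
- comb: Dark wooden comb, 130 x 34 x 5 mm, lying in the plate. Origin: centre of its underside; x along its length.
- bangle_box: Glass bangle box with brass edges and flip-top lid, closed, 75 x 130 x 59 mm, at the middle of the near edge of the crate's top. Origin: centre of its underside.
- alarm: White plastic twin-bell alarm clock, 72 mm wide, 100 mm high, 35 mm deep, at the far right corner of the crate's top. Origin: centre of its underside.
- tumbler: Steel tumbler standing on the platform at the left: 72 mm across the mouth, 95 mm high. Origin: centre of its underside.
- oil_bottle: Amber hair-oil bottle with green cap standing on the platform at the left: 48 mm across, 125 mm high. Origin: centre of its underside.
There are look-alikes about, which are no part of the job. There is more than one size of the wedge; the job needs the smallest.

How it is judged (in metres and radians):
On the way, in this order (a step that is already met when the one before it is completed fails the run):
1. the wedge is under the broken corner and bears on the crate, which stands level (horizontal distance between wedge_seat and crate_gap below 0.05 m and contact force between wedge and crate above 0.5 N and angle between crate's own z axis and vertical below 0.008 rad), for 0.2 s.
2. the fingertips press down with more than 5 N on the crate's top at that corner and the crate stays level (contact force between the fingers and crate above 5 N and contact force between wedge and crate above 1 N and horizontal distance between the grasp point and crate_press below 0.05 m and height (world z) of the grasp point above 0.165 m and horizontal distance between wedge_seat and crate_gap below 0.05 m and angle between crate's own z axis and vertical below 0.008 rad), for 0.1 s.
At the end, for the whole second after the job is handed in: The wedge lies flat, its 12 mm line within 50 mm of the missing foot's centre, and bears on the crate (over 0.2 N); the crate is level within 0.008 rad, at rest and within 30 mm of its start; the seven other things are within 30 mm of theirs (horizontal distance between wedge_seat and crate_gap below 0.05 m and contact force between wedge and crate above 0.2 N and angle between crate's own z axis and vertical below 0.008 rad and angle between wedge's own z axis and vertical below 0.03 rad and linear speed of each of crate, wedge below 0.01 m/s and distance of each of crate, pot, plate, comb, bangle_box, alarm, tumbler, oil_bottle from where it was at the start of the episode below 0.03 m); the robot touches nothing.
It fails at once if the wedge is lifted off the platform (more than 10 mm) (height (world z) of wedge above 0.01 m).
It fails at once if the crate is lifted or tipped (more than 0.09 rad, or its middle raised by 15 mm) (angle between crate's own z axis and vertical above 0.09 rad or height (world z) of crate above 0.015 m).
It fails at once if the crate is shoved more than 30 mm (distance of crate from where it was at the start of the episode above 0.03 m).
It fails at once if a thing on or beside the crate is shifted more than 30 mm or knocked over (distance of any of pot, plate, comb, bangle_box, alarm, tumbler, oil_bottle from where it was at the start of the episode above 0.03 m or angle between any of pot, plate, comb, bangle_box, alarm, tumbler, oil_bottle's own z axis and vertical above 0.3 rad).
It also fails if it takes over 56 s, if anything falls off the work surface, if the arm or the gripper's body presses on something with over 40 N, if the wrist force passes 120 N, or if a joint passes its speed limit or range.

ROBOT

A 6-joint arm with a two-finger parallel gripper is mounted at the origin on the work surface. World frame = base frame: x ahead of the robot, y to its left, z up, the work surface at z = 0. Lengths are in mm, angles in rad, forces in N, time in s.
With the tool pointing down it reaches from about 350 to 725 mm from the base axis. Payload 4.3 kg.
Tool frame: the origin (TCP) lies at the very end of the fingers, on their centre line; the grasp point (between the pads) lies 19 mm behind it; z points along the fingers, y is the line along which they close (so a half turn about z gives the same grasp; the last joint's range is limited). The gripper opens to 85 mm and grips with 20 to 120 N. Pads are 22 mm wide; open, the fingers measure 114 mm over their backs; the gripper's body (76 mm by 85 mm) begins 54 mm behind the grasp point. The pads swing forward as they close: fully open they stand 13 mm farther back than shut.
Start: joints at [1.127, 0.377, 0.081, 1.274, 0, 1.46], TCP at [188.399, 543.298, 231.329] pointing down, gripper open.
Joint ranges: [-2.72, 2.72], [-0.84, 1.66], [-1.02, 1.22], [-1.77, 2.12], [-1.37, 1.28], [-3.14, 3.14]. Speed limits (rad/s): [2.57, 2.57, 3.14, 3.14, 3.14, 3.14].

INTERFACE

Orientations are given as a unit quaternion [w, x, y, z].
In Python, from cell import env gives the robot as it stands.
- The arm moves only by the tool step_arm, never from a script. Its argument "steps" is a list of rows, each a list of 2 entries, a list of its own where there are three numbers: the shift along the tool's x, y, z scaled (see below), then the turn, a rotation vector about the tool's x, y, z scaled (see below). A call has exactly 5 rows; each row is the pose to reach, as a shift and turn from the pose commanded when the call began, along the tool's axes at that moment, turning the shorter way round; what a row does not reach only later rows make up. The controller multiplies each number of a shift by 15 cm and each number of a turn by 180 degrees. A row lasts 1/12 s, in which the tool goes at most 41.7 mm and 7.16 degrees, less where a joint would pass 70% of its speed; a pose out of reach is approached as far as the arm can. A call with a number of a shift or a turn outside -1 to 1 is refused whole. A call with a gripper value outside its range is refused whole. "hand" is the opening, from 0 (shut) to 1 (fully open), set as the call begins (left out, the last holds). The fingers move at their own pace and stop on an object; "grip_force" is the grip in N (left out, the last holds). Time passes only in rows, so rows that repeat a pose let the fingers close, or fill a call up. It gives the time, the measured TCP pose, the force, the opening and the grip force at its end, in the units of the state.
- env.observe(): the state, without advancing time (a new reading comes with each control period).
- env.read_camera(name): name is "scene" or "top" or "wrist"; returns a dict with "img" (400x640x3 uint8, red, green, blue), "depth" (400x640 float32, mm along the optical axis (not along the pixel's ray), 0 where there is no reading), "mtx" (3x3 intrinsics, pixels), "rvec" (rotation vector, rad) and "tvec" (3), from world to camera coordinates, as OpenCV has them; the wrist camera has in their place "T_tool_cam" (4x4, takes a point from camera to tool coordinates, whose origin is the TCP and whose axes are the flange's). Camera axes: x right, y down, z forward; pixel columns grow to the right and rows downward; lengths in mm; the calibration is good to about 2 mm. A picture is of the moment at which its call begins: read the wrist's pose just before it.
- env.finish_job(): hands the job in; it is judged then, once.
Trained networks look in the newest picture that a camera, given by its name, has taken for a name from the list of things; names that differ only in an ending like _2 or _b are one class to them, and where a whole thing is asked for, a point or a joint stands for the part that bears it (a point fixed in the world has none). Each returns a list of dicts, best first, with "conf" (0 to 1); they miss things now and then, are a little off and sometimes report something else, mostly with a low value. They report only what shows in the picture. A call takes as long as a camera call. They do not tell look-alikes from the thing itself.
- env.recognise(camera, name): "rect" ([left, top, right, bottom] as shares, 0 to 1, of the picture: columns of its width, rows of its height, round what is visible of it).
- env.masks_of(camera, name): "mask" (400x640 bool, what is visible of it) and "rect" ([left, top, right, bottom] as shares, 0 to 1, of the picture: columns of its width, rows of its height, round what is visible of it).
- env.landmark_of(camera, name): "position" ([column, row] as shares, 0 to 1, of the picture: columns of its width, rows of its height: a listed point, or the origin of a listed thing).
The state is a dict: "t": time; "qpos": joint angles; "qvel": joint speeds; "joint_torque": joint torques, N m; "tcp_pos": TCP position; "tcp_rot": TCP orientation; "force": force on the tool from outside, world axes, zero at the start; "torque": the same for the moment, N m; "grip_width": finger opening in mm; "finger_force": force on a finger pad.
Only numpy, scipy, OpenCV 4.12 (cv2) and the standard library are available. Lean on these libraries where they do the work, as an engineer would, in place of code of your own. Each camera call takes 0.05 s, during which the arm holds its last target. There are 200 camera calls.

## Working session

There is one attempt and no reset: what is moved stays moved. The work goes in short steps, Python scripts to look and compute and a tool call to move; the robot and the scene stay as the last step left them, time stands still between calls to the robot, and variables do not carry over. Pictures are saved under pics/ and viewed, at most 10 in all, crops included, and the job is handed in when it is done.

Besides the shell and the picture viewer there is one more tool, called after "Emit:" in YAML: its name, and indented under it one key for each argument. step_arm: Moves the arm, as the interface text tells. Shifts and turns lie within -1 to 1; 1 stands for 15 cm of shift or 180 degrees of turn. Its arguments: {"type":"object","properties":{"steps":{"type":"array","items":{"type":"array"}},"hand":{"type":"number"},"grip_force":{"type":"number"}},"required":["steps"]}

```bash
mkdir -p pics; cat > h.py <<'E'
import numpy as np, cv2
from scipy.spatial.transform import Rotation as R
from cell import env
def cam(n):
    s=env.observe(); c=env.read_camera(n)
    if 'rvec' in c:
        Rm=cv2.Rodrigues(np.array(c['rvec'],float))[0]; t=np.array(c['tvec'],float).ravel()
        c['Rw']=Rm.T; c['o']=-Rm.T@t
    else:
        q=s['tcp_rot']; Rt=R.from_quat([q[1],q[2],q[3],q[0]]).as_matrix(); T=np.array(c['T_tool_cam'])
        c['Rw']=Rt@T[:3,:3]; c['o']=Rt@T[:3,3]+np.array(s['tcp_pos'])
    return c
def ray(c,u,v):
    return c['Rw']@np.linalg.inv(c['mtx'])@np.array([u,v,1.])
def atz(c,u,v,z):
    d=ray(c,u,v); return c['o']+d*(z-c['o'][2])/d[2]
def cloud(c):
    v,u=np.mgrid[:400,:640]; p=np.stack([u,v,np.ones_like(u)],-1)@np.linalg.inv(c['mtx']).T*c['depth'][...,None]
    return p@c['Rw'].T+c['o']
def save(c,n): cv2.imwrite('pics/'+n,c['img'][...,::-1])
E
python3 - <<'E'
from h import *
s=env.observe(); print(s['t'],s['tcp_pos'],s['tcp_rot'],s['force'])
ims=[]
for n in ['top','scene']:
    c=cam(n); ims.append(c['img']); P=cloud(c); print(n,c['o'])
    for k in ['wedge','crate','tumbler','oil_bottle']:
        for m in env.masks_of(n,k)[:4]:
            M=m['mask']&(c['depth']>0); q=P[M]; rc=np.array(m['rect'])*[640,400,640,400]
            print(k,round(m['conf'],2),rc.round(),M.sum(),np.percentile(q,[2,50,98],axis=0).round().tolist() if len(q) else 0)
    for k,z in [('wedge_tip',2),('wedge_back',13),('wedge_seat',12),('crate_gap',12),('crate_press',170)]:
        for m in env.landmark_of(n,k)[:3]:
            u,v=np.array(m['position'])*[640,400]; print(k,round(m['conf'],2),round(u),round(v),atz(c,u,v,z).round(1),P[int(v),int(u)].round())
cv2.imwrite('pics/a.png',cv2.resize(np.vstack(ims)[...,::-1],(480,600),interpolation=cv2.INTER_AREA))
cv2.imwrite('pics/top.png',ims[0][...,::-1])
E
```

```text
0.0 [188.10174078 542.66073432 230.35248122] [-2.90253554e-04  1.66126122e-01  9.86103968e-01 -9.95760658e-04] [-0.60319931  0.45385996  0.35615869]
top [ 500.21042441   88.58146131 1120.77273955]
wedge 0.95 [260. 194. 302. 224.] 773 [[568.0, 102.0, 4.0], [601.0, 159.0, 16.0], [634.0, 212.0, 27.0]]
wedge 0.71 [223. 118. 285. 162.] 1636 [[739.0, 152.0, 2.0], [788.0, 231.0, 20.0], [840.0, 307.0, 36.0]]
wedge 0.58 [249. 258. 283. 323.] 1661 [[300.0, 160.0, 4.0], [380.0, 194.0, 20.0], [458.0, 231.0, 36.0]]
crate 0.6 [255. 192. 307. 225.] 859 [[566.0, 99.0, 1.0], [601.0, 159.0, 15.0], [637.0, 215.0, 27.0]]
crate 0.56 [310. 113. 499. 278.] 8700 [[449.0, -354.0, 34.0], [612.0, -182.0, 170.0], [805.0, 65.0, 174.0]]
tumbler 0.93 [142. 186. 182. 216.] 810 [[579.0, 430.0, 2.0], [613.0, 479.0, 53.0], [641.0, 497.0, 97.0]]
oil_bottle 0.63 [164. 269. 192. 290.] 470 [[394.0, 392.0, -0.0], [419.0, 406.0, 82.0], [439.0, 455.0, 128.0]]
wedge_tip 0.97 268 317 [309.1 187.4   2. ] [311. 188.   8.]
wedge_tip 0.88 295 217 [578.4 118.1   2. ] [579. 118.   6.]
wedge_tip 0.64 285 150 [766.  149.9   2. ] [766.
[... 1194 characters left out ...]
 [450. 195. 471. 226.] 540 [[306.0, 392.0, -2.0], [431.0, 415.0, 66.0], [441.0, 438.0, 125.0]]
wedge_tip 0.93 336 231 [585.9  96.9   2. ] [585.  94.  -0.]
wedge_tip 0.88 394 178 [307.2 188.    2. ] [312. 186.   8.]
wedge_tip 0.81 329 285 [761.5 149.6   2. ] [759. 146.  -1.]
wedge_back 0.96 370 254 [630.6 221.5  13. ] [621. 218.  -1.]
wedge_back 0.79 377 323 [820.6 306.6  13. ] [817. 304.   5.]
wedge_back 0.59 383 207 [450.5 196.8  13. ] [459. 196.  26.]
wedge_seat 0.94 388 188 [369.5 186.2  12. ] [379. 186.  22.]
wedge_seat 0.93 350 237 [595.9 144.7  12. ] [594. 142.  11.]
wedge_seat 0.58 349 295 [773.9 212.3  12. ] [774. 210.  15.]
crate_gap 0.72 330 214 [540.2  58.8  12. ] [576.  74.  61.]
```

View pics/a.png

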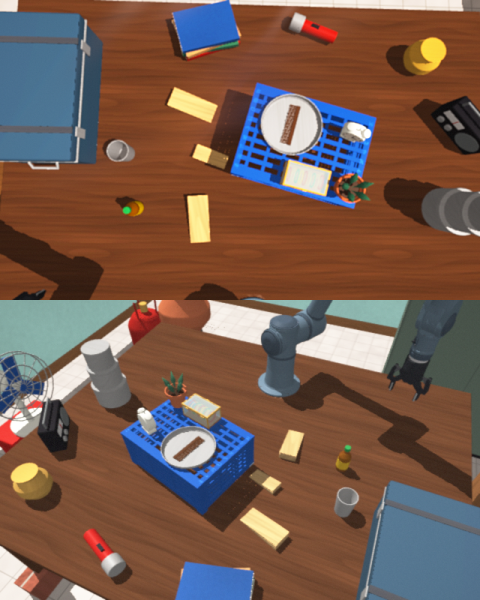

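The top view (upper half) shows the small wedge at about (210,156) in the shrunken picture, between two larger look-alikes. Its thin end points at the crate's near-left corner at about (232,175). Next I fit both outlines.

```bash
python3 - <<'E'
from h import *
for n in ['top','scene']:
    c=cam(n); P=cloud(c); ok=c['depth']>0
    X,Y,Z=P[...,0],P[...,1],P[...,2]
    M=ok&(abs(Z-171)<8)&(X>380)&(X<850)&(Y>-400)&(Y<120)
    r=cv2.minAreaRect(P[M][:,:2].astype(np.float32)); print(n,'crate',r,cv2.boxPoints(r).round().tolist())
    hsv=cv2.cvtColor(c['img'],cv2.COLOR_RGB2HSV)
    for m in env.masks_of(n,'wedge')[:3]:
        M=m['mask']&ok; q=P[M]
        if abs(np.median(q[:,0])-603)>25: continue
        q=q[q[:,2]>3]
        A=np.c_[q[:,:2],np.ones(len(q))]; k=np.linalg.lstsq(A,q[:,2],rcond=None)[0]
        g=k[:2]; print('slope',np.linalg.norm(g),'dir to thin deg',np.degrees(np.arctan2(-g[1],-g[0])))
        r=cv2.minAreaRect(q[:,:2].astype(np.float32)); print(r,cv2.boxPoints(r).round().tolist())
        d=-g/np.linalg.norm(g)
        # along-axis position where plane z=26 and z=4
        ct=np.array(r[0]); zc=k[:2]@ct+k[2]; print('z centre',zc, 'centre', ct)
    if n=='top': cv2.imwrite('pics/crop.png',cv2.resize(c['img'][170:250,220:340,::-1],(720,480)))
E
```

```text
top crate ((628.8321533203125, -147.2110595703125), (401.7203674316406, 301.3070983886719), 74.2656478881836) [[429.0, -300.0], [719.0, -381.0], [828.0, 5.0], [538.0, 87.0]]
slope 0.18112005787291038 dir to thin deg -107.74624262266401
((600.3817138671875, 158.28689575195312), (120.26737976074219, 52.18775177001953), 68.74266052246094) [[554.0, 112.0], [603.0, 93.0], [647.0, 205.0], [598.0, 224.0]]
z centre 15.119716080377522 centre [600.38171387 158.28689575]
slope 0.042398659977450924 dir to thin deg -126.18453814422698
((628.664306640625, -146.63998413085938), (400.05413818359375, 300.507568359375), 74.36956024169922) [[430.0, -299.0], [719.0, -380.0], [827.0, 6.0], [538.0, 86.0]]
z centre 157.8201166394942 centre [ 628.66430664 -146.63998413]
scene crate ((629.0932006835938, -148.09005737304688), (406.38128662109375, 303.1589660644531), 74.34786987304688) [[428.0, -303.0], [720.0, -385.0], [830.0, 7.0], [538.0, 88.0]]
slope 0.1390475252968855 dir to thin deg -94.37101492417814
((600.7603149414062, 159.0960235595703), (123.59812927246094, 59.0555419921875), 68.5953140258789) [[551.0, 112.0], [606.0, 91.0], [651.0, 206.0], [596.0, 227.0]]
z centre 13.910483129686188 centre [600.76031494 159.09602356]
```

View pics/crop.png

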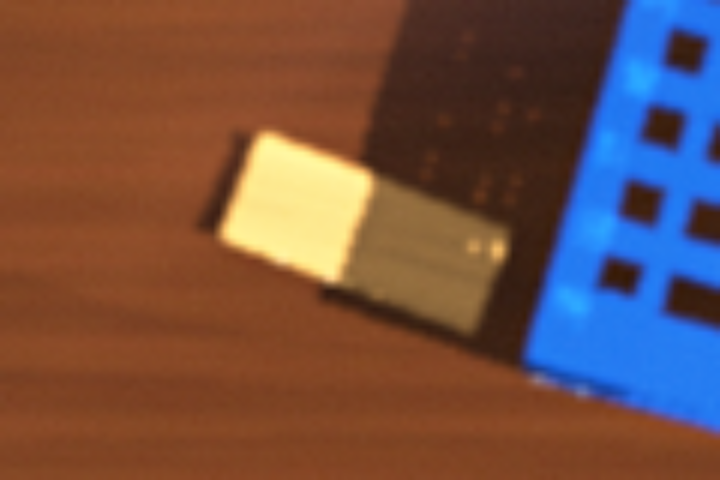

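The cropped top view shows the wedge with its thin end at about (490,285), roughly 5° off square to the crate's left edge. The corner is at about (525,370). The fits match the given sizes (120x52 and 401x301). Next I write the move helper.

```bash
cat > mv.py <<'E'
import numpy as np, json, os, sys
# commanded pose: x,y,z,yaw(deg of tool x), tool z straight down
F='cmd.json'
C=np.array([628.8,-147.2]); a=np.radians(-15.7); U=np.array([np.cos(a),np.sin(a)]); V=np.array([-U[1],U[0]])
cr=lambda x,y: C+x*U+y*V
def get(): return np.array(json.load(open(F))) if os.path.exists(F) else np.array([188.4,543.3,231.3,160.88])
def ax(y):
    y=np.radians(y); return np.array([[np.cos(y),np.sin(y),0],[np.sin(y),-np.cos(y),0],[0,0,-1]])
def need(x,y,z,yaw,p=None):
    p=get() if p is None else p
    s=ax(p[3])@(np.array([x,y,z])-p[:3])/150; t=-(yaw-p[3])/180
    print('shift',s.round(4),'turnz',round(t,4)); return s,t
def did(s,tz):   # last row of a call
    p=get(); p[:3]+=ax(p[3]).T@(np.array(s)*150); p[3]-=tz*180; json.dump(p.tolist(),open(F,'w')); print('cmd',p.round(2)); return p
E
python3 - <<'E'
from mv import *; from h import *
print(env.read_camera('wrist')['T_tool_cam'])
p=get()
for tgt in [(300,470,231,190),(410,395,231,219),(520,320,231,248.7),(635,247,100,248.7)]:
    s,t=need(*tgt,p=p); p=np.array(tgt,float)
print(cr(-136,186),cr(-115,165))
E
```

```text
[[-6.48332000e-04 -9.62224890e-01 -2.72255102e-01  6.80174331e+01]
 [ 9.99998795e-01 -2.39890341e-04 -1.53349839e-03  1.29241715e+00]
 [ 1.41025895e-03 -2.72255769e-01  9.62223886e-01 -1.42426629e+02]
 [ 0.00000000e+00  0.00000000e+00  0.00000000e+00  1.00000000e+00]]
shift [-0.863 -0.218  0.002] turnz -0.1618
shift [-0.6354 -0.6197  0.    ] turnz -0.1611
shift [-0.2552 -0.8501  0.    ] turnz -0.165
shift [ 0.1749 -0.8911  0.8733] turnz -0.0
[548.20560544  68.66232549] [562.73952275  42.76318945]
```

```bash
python3 - <<'E'
from mv import *
p=get()
for tgt in [(300,470,231,131),(410,395,231,100),(520,320,231,68.7),(635,247,100,68.7)]:
    s,t=need(*tgt,p=p); p=np.array(tgt,float)
E
```

```text
shift [-0.863 -0.218  0.002] turnz 0.166
shift [-0.8585  0.2254  0.    ] turnz 0.1722
shift [-0.6197  0.6354  0.    ] turnz 0.1739
shift [-0.1749  0.8911  0.8733] turnz -0.0
```

Emit:
step_arm:
  steps:
    - [[-0.17,-0.04,0],[0,0,0.034]]
    - [[-0.34,-0.09,0],[0,0,0.067]]
    - [[-0.52,-0.13,0],[0,0,0.1]]
    - [[-0.69,-0.17,0],[0,0,0.133]]
    - [[-0.86,-0.22,0],[0,0,0.166]]
  hand: 0

```text
t: 1.67
tcp_pos: [300.5, 469.3, 231.4]
tcp_rot: [0.0, 0.417, 0.909, 0.0]
force: [0.8, 0.3, 0.4]
grip_width: 25.6
finger_force: 0.0
```

Emit:
step_arm:
  steps:
    - [[-0.17,0.05,0],[0,0,0.034]]
    - [[-0.34,0.09,0],[0,0,0.068]]
    - [[-0.52,0.14,0],[0,0,0.103]]
    - [[-0.69,0.18,0],[0,0,0.137]]
    - [[-0.86,0.23,0],[0,0,0.172]]

```text
t: 2.08
tcp_pos: [411.0, 394.1, 231.4]
tcp_rot: [-0.0, 0.645, 0.764, 0.0]
force: [-0.2, 0.5, 0.3]
grip_width: -0.1
finger_force: 0.0
```

Emit:
step_arm:
  steps:
    - [[-0.12,0.13,0],[0,0,0.034]]
    - [[-0.25,0.25,0],[0,0,0.069]]
    - [[-0.37,0.38,0],[0,0,0.104]]
    - [[-0.5,0.51,0],[0,0,0.139]]
    - [[-0.62,0.64,0],[0,0,0.174]]

```text
t: 2.5
tcp_pos: [521.9, 319.2, 231.4]
tcp_rot: [0.0, 0.827, 0.562, 0.0]
force: [-0.0, 0.7, 0.6]
grip_width: -0.3
finger_force: 0.0
```

Emit:
step_arm:
  steps:
    - [[-0.04,0.18,0.17],[0,0,0]]
    - [[-0.07,0.36,0.35],[0,0,0]]
    - [[-0.11,0.53,0.52],[0,0,0]]
    - [[-0.14,0.71,0.69],[0,0,0]]
    - [[-0.17,0.89,0.87],[0,0,0]]

```text
t: 2.92
tcp_pos: [637.2, 247.3, 100.0]
tcp_rot: [0.0, 0.826, 0.564, 0.0]
force: [1.0, -0.2, -0.6]
grip_width: 0.0
finger_force: 0.0
```

```bash
python3 - <<'E'
from mv import *; from h import *
did([-.86,-.22,0],.166);did([-.86,.23,0],.172);did([-.62,.64,0],.174);p=did([-.17,.89,.87],0)
s=env.observe(); q=s['tcp_rot']; x=R.from_quat([q[1],q[2],q[3],q[0]]).as_matrix()[:,0]
print(s['t'],s['tcp_pos'],np.degrees(np.arctan2(x[1],x[0])),s['force'],s['qpos'],s['grip_width'])
# line up 25 mm of clearance behind back face
d=np.array([np.cos(np.radians(68.7)),np.sin(np.radians(68.7))]); b=np.array([600.5,158.5])+60*d
st=b+36*d; print(b,st); need(st[0],st[1],6,68.7)
E
```

```text
cmd [299.47 469.87 231.3  131.  ]
cmd [410.14 395.14 231.3  100.04]
cmd [520.89 320.3  231.3   68.72]
cmd [636.03 248.09 100.8   68.72]
2.9167 [637.22990661 247.25829659  99.96413035] 68.7072439790891 [ 0.95086188 -0.2011309  -0.59902978] [2.77337402e-01 6.57265156e-01 1.97304665e-01 1.10995180e+00
 1.26086255e-04 2.21976268e+00] 0.024522625037589712
[622.29507383 214.40147366] [635.37211813 247.94235785]
shift [-0.0025 -0.0037  0.632 ] turnz 0.0001
```

Emit:
step_arm:
  steps:
    - [[0,0,0.15],[0,0,0]]
    - [[0,0,0.3],[0,0,0]]
    - [[0,0,0.45],[0,0,0]]
    - [[0,0,0.57],[0,0,0]]
    - [[0,0,0.63],[0,0,0]]

```text
t: 3.33
tcp_pos: [634.1, 247.3, 3.1]
tcp_rot: [-0.001, 0.826, 0.564, -0.002]
force: [-0.6, 0.2, 0.1]
grip_width: -0.1
finger_force: 0.0
```

Emit:
step_arm:
  steps:
    - [[-0.03,0,0],[0,0,0]]
    - [[-0.05,0,0],[0,0,0]]
    - [[-0.07,0,0],[0,0,0]]
    - [[-0.09,0,0],[0,0,0]]
    - [[-0.1,0,0],[0,0,0]]

```text
t: 3.75
tcp_pos: [631.6, 233.8, 8.0]
tcp_rot: [0.0, 0.826, 0.564, 0.001]
force: [0.9, 0.3, 0.0]
grip_width: 0.3
finger_force: 0.0
```

```bash
python3 - <<'E'
from mv import *; from h import *
did([0,0,.63],0); p=did([-.1,0,0],0)
s=env.observe(); print(s['t'],s['tcp_pos'],s['force'])
print('crate frame',(p[:2]-C)@U,(p[:2]-C)@V)
# final: seat at crate (-115,200) -> TCP (-115,287)
for y in (300,292,287): 
    g=cr(-115,y); need(g[0],g[1],p[2],74.3)
for n in ['top','wrist']:
    c=cam(n); P=cloud(c)
    for m in env.masks_of(n,'wedge')[:3]:
        q=P[m['mask']&(c['depth']>0)]; q=q[(q[:,2]>3)&(q[:,2]<29)]
        if len(q)<30 or abs(np.median(q[:,0])-603)>30: continue
        r=cv2.minAreaRect(q[:,:2].astype(np.float32)); print(n,r)
    save(c,n+'1.png')
E
```

```text
cmd [636.03 248.09   6.3   68.72]
cmd [630.59 234.11   6.3   68.72]
3.75 [631.56384325 233.84348992   7.99570692] [0.85127711 0.30065809 0.02011275]
crate frame -101.46450878734386 367.57156462917
shift [-0.4571 -0.046   0.    ] turnz -0.031
shift [-0.5102 -0.0408  0.    ] turnz -0.031
shift [-0.5434 -0.0376  0.    ] turnz -0.031
top ((600.695068359375, 158.08657836914062), (117.41692352294922, 50.35493469238281), 70.1573486328125)
wrist ((619.7323608398438, 203.53466796875), (15.519706726074219, 5.375883102416992), 68.10424041748047)
```

View pics/wrist1.png

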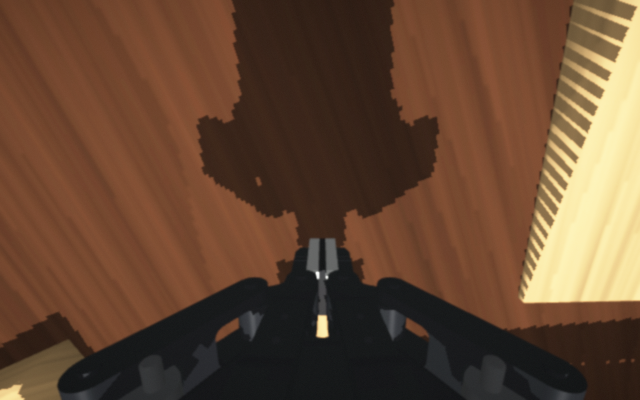

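The wrist view shows the shut fingers at about (322,260) with a sliver of the wedge centred ahead of them at (322,327), so they are lined up. I'll push now, turning square to the crate as I go.

Emit:
step_arm:
  steps:
    - [[-0.06,0,0],[0,0,0]]
    - [[-0.12,-0.01,0],[0,0,-0.008]]
    - [[-0.18,-0.01,0],[0,0,-0.016]]
    - [[-0.24,-0.02,0],[0,0,-0.024]]
    - [[-0.3,-0.03,0],[0,0,-0.031]]

```text
t: 4.37
tcp_pos: [609.8, 193.2, 6.4]
tcp_rot: [-0.0, 0.797, 0.604, 0.0]
force: [0.1, 0.5, -0.2]
grip_width: -0.1
finger_force: 0.3
```

```bash
python3 - <<'E'
from mv import *; from h import *
p=did([-.3,-.03,0],-.031)
s=env.observe(); print(s['t'],s['tcp_pos'],s['force'])
m=s['tcp_pos'][:2]; print('cmd crate frame',(p[:2]-C)@U,(p[:2]-C)@V,'meas',(m-C)@U,(m-C)@V)
c=cam('top'); P=cloud(c); save(c,'top2.png')
for m in env.masks_of('top','wedge')[:3]:
    q=P[m['mask']&(c['depth']>0)]; q=q[(q[:,2]>3)&(q[:,2]<29)]
    if len(q)<30 or abs(np.median(q[:,0])-590)>40: continue
    r=cv2.minAreaRect(q[:,:2].astype(np.float32)); b=cv2.boxPoints(r)-C; print(r,np.c_[b@U,b@V].round().tolist())
cv2.imwrite('pics/crop2.png',cv2.resize(c['img'][160:260,210:350,::-1],(700,500)))
E
```

```text
cmd [610.06 193.82   6.3   74.3 ]
4.3667 [609.83591359 193.18808186   6.42638886] [ 0.13258239  0.48730421 -0.23412996]
cmd crate frame -110.31878232378021 323.222361252537 meas -110.36573622421503 322.5571067516117
((588.1137084960938, 122.84326171875), (92.07970428466797, 50.32759094238281), 75.55715942382812) [[-136.0, 202.0], [-86.0, 203.0], [-88.0, 296.0], [-138.0, 294.0]]
```

View pics/crop2.png

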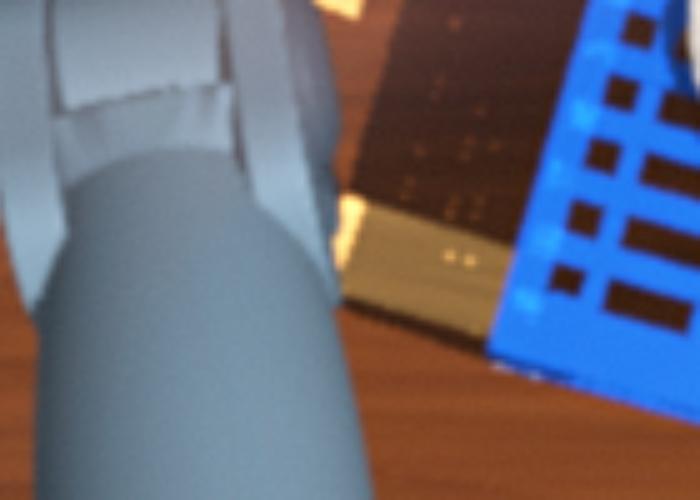

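Top view: the wedge lies square to the crate, its thin end reaching the rim edge at about (500,300). I'll keep pushing while watching the force.

Emit:
step_arm:
  steps:
    - [[-0.04,0,0],[0,0,0]]
    - [[-0.08,0,0],[0,0,0]]
    - [[-0.12,0,0],[0,0,0]]
    - [[-0.15,0,0],[0,0,0]]
    - [[-0.18,0,0],[0,0,0]]

```text
t: 4.88
tcp_pos: [602.8, 167.4, 6.4]
tcp_rot: [-0.0, 0.797, 0.604, 0.0]
force: [-0.5, 1.1, 0.9]
grip_width: 0.1
finger_force: 0.4
```

Emit:
step_arm:
  steps:
    - [[-0.005,0,0],[0,0,0]]
    - [[-0.01,0,0],[0,0,0]]
    - [[-0.015,0,0],[0,0,0]]
    - [[-0.02,0,0],[0,0,0]]
    - [[-0.02,0,0],[0,0,0]]

```text
t: 5.3
tcp_pos: [602.0, 165.0, 6.3]
tcp_rot: [0.0, 0.797, 0.604, 0.0]
force: [0.6, -0.5, 0.9]
grip_width: 0.1
finger_force: 0.2
```

Emit:
step_arm:
  steps:
    - [[-0.005,0,0],[0,0,0]]
    - [[-0.01,0,0],[0,0,0]]
    - [[-0.015,0,0],[0,0,0]]
    - [[-0.015,0,0],[0,0,0]]
    - [[-0.015,0,0],[0,0,0]]

```text
t: 5.72
tcp_pos: [601.3, 162.6, 6.3]
tcp_rot: [0.0, 0.797, 0.604, -0.0]
force: [-0.4, 0.9, 1.3]
grip_width: 0.5
finger_force: 0.2
```

Emit:
step_arm:
  steps:
    - [[-0.005,0,0],[0,0,0]]
    - [[-0.01,0,0],[0,0,0]]
    - [[-0.015,0,0],[0,0,0]]
    - [[-0.015,0,0],[0,0,0]]
    - [[-0.015,0,0],[0,0,0]]

```text
t: 6.13
tcp_pos: [600.6, 160.4, 6.3]
tcp_rot: [0.0, 0.797, 0.604, -0.0]
force: [0.5, 0.2, -0.1]
grip_width: 0.3
finger_force: 0.0
```

Emit:
step_arm:
  steps:
    - [[-0.005,0,0],[0,0,0]]
    - [[-0.01,0,0],[0,0,0]]
    - [[-0.01,0,0],[0,0,0]]
    - [[-0.01,0,0],[0,0,0]]
    - [[-0.01,0,0],[0,0,0]]

```text
t: 6.55
tcp_pos: [600.2, 159.0, 6.2]
tcp_rot: [-0.0, 0.797, 0.604, -0.0]
force: [-0.8, -0.1, 0.3]
grip_width: -0.4
finger_force: 0.0
```

Emit:
step_arm:
  steps:
    - [[-0.005,0,0],[0,0,0]]
    - [[-0.01,0,0],[0,0,0]]
    - [[-0.01,0,0],[0,0,0]]
    - [[-0.01,0,0],[0,0,0]]
    - [[-0.01,0,0],[0,0,0]]

```text
t: 6.97
tcp_pos: [600.1, 158.3, 6.3]
tcp_rot: [-0.0, 0.797, 0.604, 0.001]
force: [0.9, 4.3, -0.9]
grip_width: 0.0
finger_force: 1.9
```

Emit:
step_arm:
  steps:
    - [[-0.005,0,0],[0,0,0]]
    - [[-0.01,0,0],[0,0,0]]
    - [[-0.01,0,0],[0,0,0]]
    - [[-0.01,0,0],[0,0,0]]
    - [[-0.01,0,0],[0,0,0]]

```text
t: 7.38
tcp_pos: [600.1, 158.1, 6.5]
tcp_rot: [-0.001, 0.797, 0.604, 0.002]
force: [2.1, 8.5, -2.3]
grip_width: 0.4
finger_force: 3.7
```

The push force has risen to about 9 N, so the wedge is snug. I'll check the crate's level and position.

```bash
python3 - <<'E'
from mv import *; from h import *
did([-.18,0,0],0)
for d in (.02,.015,.015,.01,.01,.01): p=did([-d,0,0],0)
for n in ['top','scene']:
    c=cam(n); P=cloud(c); X,Y,Z=P[...,0],P[...,1],P[...,2]
    M=(c['depth']>0)&(abs(Z-171)<8)&(X>380)&(X<850)&(Y>-400)&(Y<120)
    q=P[M]; r=cv2.minAreaRect(q[:,:2].astype(np.float32)); print(n,r)
    # blue rim plane
    hs=cv2.cvtColor(c['img'],cv2.COLOR_RGB2HSV); q=P[M&(hs[...,0]>100)&(hs[...,0]<125)&(hs[...,1]>150)]
    for _ in range(3):
        k=np.linalg.lstsq(np.c_[q[:,:2],np.ones(len(q))],q[:,2],rcond=None)[0]; e=q[:,2]-np.c_[q[:,:2],np.ones(len(q))]@k; q=q[abs(e)<2*e.std()]
    print('tilt crate x,y',k[:2]@U,k[:2]@V,'sd',e.std(),len(q))
s=env.observe(); print(s['t'],s['force'])
E
```

```text
cmd [602.75 167.82   6.3   74.3 ]
cmd [601.94 164.94   6.3   74.3 ]
cmd [601.33 162.77   6.3   74.3 ]
cmd [600.73 160.6    6.3   74.3 ]
cmd [600.32 159.16   6.3   74.3 ]
cmd [599.91 157.71   6.3   74.3 ]
cmd [599.51 156.27   6.3   74.3 ]
top ((628.7532958984375, -147.10791015625), (401.30718994140625, 300.7457275390625), 74.33060455322266)
tilt crate x,y 0.0004934196402099404 0.0009198068887816096 sd 1.433791645518395 7174
scene ((628.9666137695312, -148.13233947753906), (405.7049865722656, 303.5535583496094), 74.34302520751953)
tilt crate x,y 0.0006837111250888794 9.390770297004243e-05 sd 1.6063042218218542 4357
7.4833 [ 1.68029512  6.76772495 -3.15675193]
```

The crate is level (tilt at most 0.001 rad) and has not moved. I'll back off, rise and go over the press point.

```bash
python3 - <<'E'
from mv import *
p=get(); q=p.copy(); q[:2]+=45*np.array([np.cos(np.radians(74.3)),np.sin(np.radians(74.3))])
s,t=need(*q,p=p); r=q.copy(); r[2]=150; need(*r,p=q); r2=r.copy(); r2[2]=235; need(*r2,p=r)
g=cr(-115,165); h=np.array([g[0],g[1],235,74.3]); need(*h,p=r2); h2=h.copy(); h2[2]=180; need(*h2,p=h)
E
```

```text
shift [0.3 0.  0. ] turnz -0.0
shift [ 0.     0.    -0.958] turnz -0.0
shift [ 0.      0.     -0.5667] turnz -0.0
shift [-1.0948 -0.0312  0.    ] turnz 0.0
shift [0.     0.     0.3667] turnz -0.0
```

Emit:
step_arm:
  steps:
    - [[0.02,0,0],[0,0,0]]
    - [[0.08,0,0],[0,0,0]]
    - [[0.15,0,0],[0,0,0]]
    - [[0.22,0,0],[0,0,0]]
    - [[0.3,0,0],[0,0,0]]

```text
t: 7.9
tcp_pos: [611.9, 200.4, 6.3]
tcp_rot: [0.0, 0.797, 0.604, -0.0]
force: [-0.3, 0.1, 0.1]
grip_width: -0.3
finger_force: 0.0
```

Emit:
step_arm:
  steps:
    - [[0,0,-0.19],[0,0,0]]
    - [[0,0,-0.38],[0,0,0]]
    - [[0,0,-0.57],[0,0,0]]
    - [[0,0,-0.76],[0,0,0]]
    - [[0,0,-0.95],[0,0,0]]

```text
t: 8.32
tcp_pos: [611.6, 200.6, 150.2]
tcp_rot: [0.0, 0.797, 0.604, 0.0]
force: [-0.1, -0.3, -0.9]
grip_width: 0.2
finger_force: 0.0
```

Emit:
step_arm:
  steps:
    - [[0,0,-0.15],[0,0,0]]
    - [[0,0,-0.3],[0,0,0]]
    - [[0,0,-0.45],[0,0,0]]
    - [[0,0,-0.57],[0,0,0]]
    - [[0,0,-0.57],[0,0,0]]

```text
t: 8.73
tcp_pos: [613.8, 200.9, 239.1]
tcp_rot: [0.002, 0.797, 0.604, 0.003]
force: [0.2, -0.7, 0.1]
grip_width: -0.0
finger_force: 0.0
```

Emit:
step_arm:
  steps:
    - [[-0.2,-0.01,0],[0,0,0]]
    - [[-0.4,-0.01,0],[0,0,0]]
    - [[-0.6,-0.02,0],[0,0,0]]
    - [[-0.8,-0.03,0],[0,0,0]]
    - [[-1,-0.03,0],[0,0,0]]

```text
t: 9.15
tcp_pos: [565.8, 55.9, 233.2]
tcp_rot: [-0.0, 0.797, 0.604, -0.001]
force: [0.1, -0.7, -0.8]
grip_width: -0.1
finger_force: 0.0
```

Emit:
step_arm:
  steps:
    - [[-0.05,0,0],[0,0,0]]
    - [[-0.09,0,0],[0,0,0]]
    - [[-0.09,0,0.1],[0,0,0]]
    - [[-0.09,0,0.2],[0,0,0]]
    - [[-0.09,0,0.3],[0,0,0]]

```text
t: 9.57
tcp_pos: [563.6, 44.4, 188.5]
tcp_rot: [-0.0, 0.797, 0.604, 0.0]
force: [-0.5, -0.1, -0.2]
grip_width: 0.0
finger_force: 0.0
```

```bash
python3 - <<'E'
from mv import *; from h import *
did([.3,0,0],0);did([0,0,-.95],0);did([0,0,-.57],0);did([-1,-.03,0],0);p=did([-.09,0,.3],0)
s=env.observe(); print(s['t'],s['tcp_pos'],s['force'],s['qpos']); m=s['tcp_pos'][:2]; print((m-C)@U,(m-C)@V)
c=cam('scene'); save(c,'s3.png'); cv2.imwrite('pics/s3c.png',cv2.resize(c['img'][100:300,140:440,::-1],(780,520)))
E
```

```text
cmd [611.68 199.59   6.3   74.3 ]
cmd [611.68 199.59 148.8   74.3 ]
cmd [611.68 199.59 234.3   74.3 ]
cmd [566.76  56.41 234.3   74.3 ]
cmd [563.11  43.41 189.3   74.3 ]
9.5667 [563.63291775  44.37555023 188.4826233 ] [-0.53057741 -0.09708517 -0.20706777] [-3.39388841e-02  3.71529431e-01 -3.88312884e-02  1.15977289e+00
  5.64518536e-04  1.81005507e+00]
-114.5762415498691 166.7939595030124
```

View pics/s3c.png

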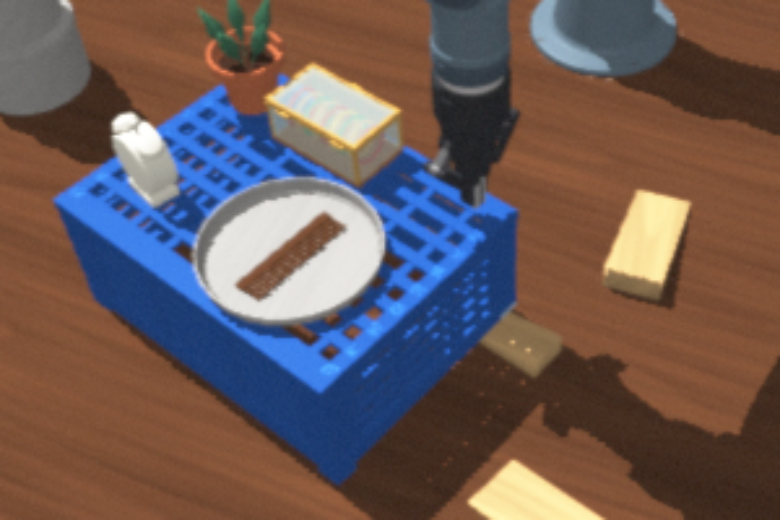

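Scene view: the wedge sits under the near-left corner at about (510,335), and the fingers are above that corner at about (475,190), clear of the box and plate. Pressing down.

Emit:
step_arm:
  steps:
    - [[0,0,0.03],[0,0,0]]
    - [[0,0,0.06],[0,0,0]]
    - [[0,0,0.08],[0,0,0]]
    - [[0,0,0.1],[0,0,0]]
    - [[0,0,0.11],[0,0,0]]

```text
t: 10.03
tcp_pos: [563.4, 43.5, 172.9]
tcp_rot: [0.0, 0.797, 0.604, 0.0]
force: [0.4, 0.3, -0.5]
grip_width: -0.2
finger_force: 0.0
```

Emit:
step_arm:
  steps:
    - [[0,0,0.005],[0,0,0]]
    - [[0,0,0.01],[0,0,0]]
    - [[0,0,0.015],[0,0,0]]
    - [[0,0,0.02],[0,0,0]]
    - [[0,0,0.02],[0,0,0]]

```text
t: 10.45
tcp_pos: [563.2, 43.3, 170.1]
tcp_rot: [0.0, 0.797, 0.604, 0.0]
force: [1.1, -0.9, 0.7]
grip_width: 0.2
finger_force: 0.2
```

Emit:
step_arm:
  steps:
    - [[0,0,0.003],[0,0,0]]
    - [[0,0,0.006],[0,0,0]]
    - [[0,0,0.01],[0,0,0]]
    - [[0,0,0.01],[0,0,0]]
    - [[0,0,0.01],[0,0,0]]

```text
t: 10.87
tcp_pos: [563.3, 43.3, 170.0]
tcp_rot: [0.001, 0.797, 0.604, 0.001]
force: [-3.4, -0.3, 10.3]
grip_width: 0.5
finger_force: 4.7
```

```bash
cat > chk.py <<'E'
from mv import *; from h import *
for n in ['top','scene']:
    c=cam(n); P=cloud(c); X,Y,Z=P[...,0],P[...,1],P[...,2]
    M=(c['depth']>0)&(abs(Z-171)<8)&(X>380)&(X<850)&(Y>-400)&(Y<120)
    q=P[M]; r=cv2.minAreaRect(q[:,:2].astype(np.float32)); print(n,r)
    hs=cv2.cvtColor(c['img'],cv2.COLOR_RGB2HSV); q=P[M&(hs[...,0]>100)&(hs[...,0]<125)&(hs[...,1]>150)]
    for _ in range(3):
        A=np.c_[q[:,:2],np.ones(len(q))]; k=np.linalg.lstsq(A,q[:,2],rcond=None)[0]; e=q[:,2]-A@k; q=q[abs(e)<2*e.std()]
    print('tilt',k[:2]@U,k[:2]@V)
    for m in env.masks_of(n,'wedge')[:3]:
        q=P[m['mask']&(c['depth']>0)]; q=q[(q[:,2]>3)&(q[:,2]<29)]
        if len(q)<30 or abs(np.median(q[:,0])-590)>40: continue
        b=cv2.boxPoints(cv2.minAreaRect(q[:,:2].astype(np.float32)))-C; print('wedge',np.c_[b@U,b@V].round().tolist(),q[:,2].max())
s=env.observe(); print(s['t'],s['tcp_pos'],s['force'])
E
python3 chk.py
```

```text
top ((629.0550537109375, -147.11614990234375), (401.1990051269531, 301.2251892089844), 74.3348159790039)
tilt 0.0005997645043194253 0.0004712660543033016
wedge [[-137.0, 217.0], [-88.0, 217.0], [-88.0, 277.0], [-138.0, 277.0]] 28.781818084964016
scene ((629.2579956054688, -147.91354370117188), (406.4493713378906, 302.1890869140625), 74.47492218017578)
tilt 0.001266461381174652 -0.0005474398849871952
wedge [[-138.0, 198.0], [-83.0, 198.0], [-84.0, 278.0], [-139.0, 277.0]] 28.47363809405192
11.0667 [563.24553184  43.34958348 169.98102136] [-2.79145866  0.13502723  8.69313155]
```

The crate stays level under about 10 N and the wedge's back is at y=277 mm, so its seat is at the rim edge. Moving clear.

Emit:
step_arm:
  steps:
    - [[0,0,-0.02],[0,0,0]]
    - [[0,0,-0.1],[0,0,0]]
    - [[0,0,-0.25],[0,0,0]]
    - [[0,0,-0.4],[0,0,0]]
    - [[0,0,-0.55],[0,0,0]]

```text
t: 11.48
tcp_pos: [562.7, 43.4, 251.3]
tcp_rot: [-0.0, 0.797, 0.604, -0.0]
force: [-0.1, 0.6, -0.0]
grip_width: 0.1
finger_force: 0.0
```

Emit:
step_arm:
  steps:
    - [[0.2,0,0],[0,0,0]]
    - [[0.4,0,0],[0,0,0]]
    - [[0.6,0,0],[0,0,0]]
    - [[0.8,0,0],[0,0,0]]
    - [[0.9,0,0],[0,0,0]]

```text
t: 11.9
tcp_pos: [600.0, 176.4, 250.4]
tcp_rot: [-0.001, 0.796, 0.605, 0.0]
force: [-0.3, -0.0, -0.0]
grip_width: 0.1
finger_force: 0.0
```

Emit:
step_arm:
  steps:
    - [[0,0,0],[0,0,0]]
    - [[0,0,0],[0,0,0]]
    - [[0,0,0],[0,0,0]]
    - [[0,0,0],[0,0,0]]
    - [[0,0,0],[0,0,0]]

```text
t: 12.32
tcp_pos: [599.5, 172.1, 251.0]
tcp_rot: [0.0, 0.798, 0.603, -0.0]
force: [-0.9, 0.1, -0.5]
grip_width: -0.1
finger_force: 0.0
```

```bash
python3 chk.py; python3 -c "
from cell import env
print(env.finish_job())"
```

```text
top ((629.0245361328125, -147.01014709472656), (400.8730163574219, 301.0534973144531), 74.35614013671875)
tilt 0.0005652334825857768 0.00045567654083894217
wedge [[-137.0, 162.0], [-87.0, 163.0], [-89.0, 276.0], [-139.0, 275.0]] 28.801638512017007
scene ((628.4537963867188, -147.76625061035156), (406.353759765625, 304.79718017578125), 74.50611877441406)
tilt 0.0013303847361944324 -4.1113671559512975e-07
wedge [[-153.0, 199.0], [-85.0, 198.0], [-84.0, 276.0], [-151.0, 278.0]] 28.478859007764413
12.5167 [599.58715716 172.72668061 251.01314584] [-0.21416541  0.08508983 -0.85859789]
the job is handed in; nothing more can be done
None
```

The job is handed in, with no verdict returned: the wedge is snug under the broken corner, the crate measured level (about 0.001 rad) both under a 10 N press and afterwards, and the arm is clear.

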